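# Prop up the reader's hood and turn the covered knob home

### The arm

A 6-joint arm with a two-finger parallel gripper is mounted at the origin on the work surface. World frame = base frame: x ahead of the robot, y to its left, z up, the work surface at z = 0. Lengths are in m, angles in rad, forces in N, time in s.
With the tool pointing down it reaches from about 0.35 to 0.975 m from the base axis. Payload 4.9 kg.
Tool frame: the origin (TCP) lies on the mounting face of the last link; the fingertips stand 173 mm ahead of it and the grasp point (between the pads) lies ctrl.pinch_z ahead of it (ctrl.pinch_z is the distance from the TCP to the grasp point, in m); z points along the fingers, y is the line along which they close (so a half turn about z gives the same grasp; the last joint's range is limited). The gripper opens to 85 mm and grips with 20 to 120 N. Pads are 22 mm wide; open, the fingers measure 114 mm over their backs; the gripper's body (76 mm by 85 mm) begins 54 mm behind the grasp point. The pads swing forward as they close: fully open they stand 13 mm farther back than shut.
Start: joints at [-1.322, 0.053, 1.613, -0, 1.476, -0.119], TCP at [0.225, -0.583, 0.405] pointing down, gripper open.
Joint ranges: [-3.01, 3.01], [-1.01, 2.22], [0.06, 2.58], [-1.02, 4.17], [0.09, 2.62], [-3.14, 3.14]. Speed limits (rad/s): [2.57, 2.57, 3.14, 3.14, 3.14, 3.14].

### API

Orientations are given as a rotation vector (axis times angle).
In Python, from station import telemetry, eyes, ctrl gives the robot as it stands.
- The arm moves only by the tool apply_moves, never from a script. Its argument "plan" is a list of rows, each a list of 5 numbers: the finger opening in m, from 0 to 0.0854, then the shift along the tool's x, y, z in m, then the turn about the tool's z in rad. In form: [[jaw, x, y, z, roll], ...]. A call has 1 to 12 rows; each row is the pose to reach, as a shift and turn from the pose commanded when the call began, along the tool's axes at that moment; what a row does not reach only later rows make up. A row lasts 1/12 s, in which the tool goes at most 41.7 mm and 7.16 degrees, less where a joint would pass 70% of its speed; a pose out of reach is approached as far as the arm can. A call with a gripper value outside its range is refused whole. The fingers move at their own pace and stop on an object; "newtons" is the grip in N (left out, the last holds). Time passes only in rows, so rows that repeat a pose let the fingers close. It gives the time, the measured TCP pose, the force, the opening and the grip force at its end, in the units of the state.
- telemetry.get_obs(): the state, without advancing time (a new reading comes with each control period).
- eyes.get_image(name): name is "scene" or "top" or "wrist"; returns a dict with "img" (420x560x3 uint8, blue, green, red), "range_z" (420x560 float32, m along the optical axis (not along the pixel's ray), 0 where there is no reading), "K" (3x3 intrinsics, pixels), "pose" (4x4, takes a point from camera to world coordinates); the wrist camera has in their place "hand_eye" (4x4, takes a point from camera to tool coordinates, whose origin is the TCP and whose axes are the flange's). Camera axes: x right, y down, z forward; pixel columns grow to the right and rows downward; lengths in m; the calibration is good to about 2 mm. A picture is of the moment at which its call begins: read the wrist's pose just before it.
- ctrl.finish_job(): hands the job in; it is judged then, once.
Trained networks look in a picture, given as the dict that the camera call returned (one of the last four; its "shot" number tells which), for a name from the list of things; names that differ only in an ending like _2 or _b are one class to them, and where a whole thing is asked for, a point or a joint stands for the part that bears it (a point fixed in the world has none). Each returns a list of dicts, best first, with "confidence" (0 to 1); they miss things now and then, are a little off and sometimes report something else, mostly with a low value. They report only what shows in the picture. A call takes as long as a camera call. They do not tell look-alikes from the thing itself.
- eyes.search_frame(thing, picture): "box" ([left, top, right, bottom] in pixels, round what is visible of it).
- eyes.outline_of(thing, picture): "region" (420x560 bool, what is visible of it) and "box" ([left, top, right, bottom] in pixels, round what is visible of it).
- eyes.tip_of(thing, picture): "point" ([column, row] in pixels: a listed point, or the origin of a listed thing).
The state is a dict: "t": time; "q": joint angles; "dq": joint speeds; "effort": joint torques, N m; "tool_pos": TCP position; "tool_rot": TCP orientation; "contact_force": force on the tool from outside, world axes, zero at the start; "wrist_torque": the same for the moment, N m; "opening": finger opening in m; "grip_force": force on a finger pad.
Only numpy, scipy, OpenCV 4.12 (cv2) and the standard library are available. Lean on these libraries where they do the work, as an engineer would, in place of code of your own. Each camera call takes 0.05 s, during which the arm holds its last target. There are 200 camera calls.

### The job

On the low white bench reader, push the aluminium prop under the steel roller pin on the side of the hinged grey hood so that the hood swings up upright and stays there, leaning on the prop's upright block, when you let go. Then turn the black knob that was covered clockwise until it is firmly up against its stop, without forcing it, and leave it there with the hood still propped open. Push gently, keep the prop standing on the bench, and do not disturb the other things on the bench.

Things in the scene. Friction and masses are not known exactly. Their poses are not given: they have to be found in the camera images.
- reader: Low white box fixed to the bench, 130 mm (its x) by 165 mm (its y) by 40 mm high; origin at the centre of its underside. A hood on it (shut: x -55..+55, y -60..+50 mm, top 93 mm above the bench) covers a knob whose vertical axis is at x = +12, y = +25 mm. The prop is used on the bench alongside the reader's -x face, centred on x = -84 mm, and pushed towards the reader's -y.
- hood_hinge (a point): Middle of the hood's hinge line, which runs along the reader's x at y = -60 mm, 40 mm above the bench. The hood's other side (reader's +y) lifts and swings over towards -y. Open at 1.6 rad, the hood lies between y = -116 and -60 mm and reaches 150 mm above the bench.
- hood_pin (a point): Mid-length of a free-turning horizontal steel roller pin, 10 mm in diameter, standing 50 mm out of the hood's -x wall (this point: 20 mm out from the reader's -x face). Hood shut: at x = -85, y = +40 mm in the reader's frame, 48 mm above the bench. It circles the hinge line at 100 mm radius; with the hood at 1.6 rad it is at y = -71 mm, 140 mm above the bench.
- hood (a joint): Opening angle of the hood in rad: 0 shut, 1.75 at its limit. Gravity and a weak spring shut it from every angle (about 1 N at the pin), so it must be propped. Upright is about 1.6, where it is well clear of the knob.
- prop: Loose aluminium prop, 0.4 to 0.9 kg, 140 mm long (its x), 32 mm thick (y), 158 mm high; origin at the centre of its underside. Upright block at x -70..-20 mm, full height; in front a ramp falls from 115 mm height at x = -20 to 10 mm at x = +68 (nose). Nose goes first, along the reader's -y: the pin rides up the ramp, then the block's face pushes it over. Face at reader y = -66 mm: hood at 1.6 rad.
- prop_grip (a point): Where to grip the prop: in its upright block, at prop x = -50 mm, 125 mm above its underside; grip across the 32 mm thickness (along the prop's y) from above. Axes as the prop's.
- knob_grip (a point): On the knob's axis at the height to grip it, 75 mm above the bench. The black knob has a grip bar 42 mm long, 14 mm thick, from 52 to 84 mm above the bench, on a disc of 44 mm diameter (top at 54 mm). This frame turns with the knob: the bar lies along its x, so pinch along its y. Measured clockwise from the reader's x axis, its x axis starts at -0.4 to +0.4 rad.
- stop (a joint): Give of the knob's sprung stop in rad: about 0 while the knob turns freely (friction 0.04 N m). The stop was set by hand, somewhere at 0.9 to 1.3 rad clockwise from the reader's x, 0.9 to 1.3 rad from the knob's start: feel for it. There, more torque twists the stop (12 N m per rad); it springs back. Firm is 0.22 to 0.8 N m at the knob (0.018 to 0.07 rad) for a moment; more is forcing it.
- reagent: Bystander: amber bottle, 60 mm in diameter, 140 mm high; origin at the centre of its underside.
- sample_jar: Bystander: clear jar, 56 mm in diameter, 60 mm high; origin at the centre of its underside.
- beaker: Bystander: open glass beaker, 68 mm in diameter, 85 mm high; origin at the centre of its underside.
- slide_tray: Bystander: white divided tray 110 x 160 x 28 mm; origin at the centre of its underside.
- dish: Bystander: flat clear dish, 84 mm in diameter, 15 mm high; origin at the centre of its underside.
- tip_box: Bystander: blue box 85 x 120 x 55 mm; origin at the centre of its underside.
- marker: Bystander: black marker pen 120 mm long, 12 mm thick, lying; origin on its underside at mid-length.
Mind the look-alikes: they are no part of the job. Leave any blue or red look-alike of the prop alone.

How it is judged:
On the way, in this order (a step that is already met when the one before it is completed fails the run):
1. the hood stands open at more than 1.35 rad leaning on the upright prop, and the prop has been let go (value of joint hood above 1.35 rad and contact force between prop and hood above 0.1 N and angle between prop's own z axis and vertical below 0.1 rad and contact force between each of the arm, the fingers and prop below 0.05 N), for 0.3 s.
2. with the hood propped open, the knob is held firmly against its stop, the stop giving at least 0.018 rad (0.22 N m) (angle between the x axis of knob_grip and the x axis of reader, either way round above 0.85 rad and value of joint stop above 0.018 rad and value of joint hood above 1.35 rad), for 0.3 s.
At the end, for the whole second after the job is handed in: The prop stands upright on the bench (within 0.1 rad, underside within 6 mm), at rest and let go; the hood is open at more than 1.35 rad and leans on it; the knob is left turned, its bar at more than 0.85 rad from the reader's x axis (its stop lies at 0.9 to 1.3) (value of joint hood above 1.35 rad and contact force between prop and hood above 0.1 N and angle between prop's own z axis and vertical below 0.1 rad and height (world z) of prop below 0.006 m and angle between the x axis of knob_grip and the x axis of reader, either way round above 0.85 rad and linear speed of prop below 0.02 m/s and not (velocity of joint hood above 0.1 rad/s) and velocity of joint hood above -0.1 rad/s); the robot touches nothing.
It fails at once if the knob is forced: its stop gives more than 0.07 rad (0.84 N m) (value of joint stop above 0.07 rad).
It fails at once if the prop presses on the hood with more than 25 N (contact force between prop and hood above 25 N).
It fails at once if the robot presses on the hood with more than 25 N (contact force between any of the arm, the fingers and hood above 25 N).
It fails at once if the prop topples (angle between prop's own z axis and vertical above 0.5 rad).
It fails at once if another thing on the bench is moved more than 30 mm (distance of any of reagent, sample_jar, beaker, slide_tray, dish, tip_box, marker from where it was at the start of the episode above 0.03 m).
It also fails if it takes over 72 s, if anything falls off the work surface, if the arm or the gripper's body presses on something with over 40 N, if the wrist force passes 120 N, or if a joint passes its speed limit or range.

## Working session

There is one attempt and no reset: what is moved stays moved. The work goes in short steps, Python scripts to look and compute and a tool call to move; the robot and the scene stay as the last step left them, time stands still between calls to the robot, and variables do not carry over. Pictures are saved under pics/ and viewed, at most 10 in all, crops included, and the job is handed in when it is done.

Besides the shell and the picture viewer there is one more tool, called by a JSON object that holds its "name" and its "arguments", one argument or row to a line. apply_moves: Moves the arm, as the interface text tells. Its arguments: {"type":"object","properties":{"plan":{"type":"array","items":{"type":"array","items":{"type":"number"}}},"newtons":{"type":"number"}},"required":["plan"]}

```bash
mkdir -p pics; ls
cat > h.py <<'E'
import numpy as np, cv2
from scipy.spatial.transform import Rotation as R
from station import telemetry, eyes, ctrl
def T():
    o=telemetry.get_obs(); M=np.eye(4); M[:3,:3]=R.from_rotvec(o['tool_rot']).as_matrix(); M[:3,3]=o['tool_pos']; return o,M
def shot(n):
    o,M=T(); p=eyes.get_image(n); p['P']=M@p['hand_eye'] if n=='wrist' else p['pose']; return p
def cloud(p):
    z=p['range_z']; v,u=np.mgrid[:z.shape[0],:z.shape[1]]; K=p['K']
    c=np.stack([(u-K[0,2])/K[0,0]*z,(v-K[1,2])/K[1,1]*z,z],-1)
    w=c@p['P'][:3,:3].T+p['P'][:3,3]; w[z==0]=np.nan; return w
def proj(p,X):
    c=np.linalg.inv(p['P'])@np.append(X,1); q=p['K']@c[:3]; return q[:2]/q[2]
E
python3 - <<'E'
from h import *
o,M=T(); print({k:np.round(v,3) for k,v in o.items()}, ctrl.pinch_z); print(M.round(3))
for n in ['top','scene']:
    p=shot(n); w=cloud(p); im=p['img'].copy()
    print(n,p['P'].round(3).tolist())
    for t in ['reader','prop','hood_pin','hood_hinge','prop_grip','reagent','sample_jar','beaker','slide_tray','dish','tip_box','marker']:
        if t in('hood_pin','hood_hinge','prop_grip'):
            for d in eyes.tip_of(t,p)[:3]:
                c,r=map(int,d['point']); print(t,round(d['confidence'],2),(c,r),w[r,c].round(3)); cv2.circle(im,(c,r),3,(0,0,255),-1)
        else:
            for d in eyes.outline_of(t,p)[:3]:
                g=w[d['region']]; g=g[~np.isnan(g[:,0])]
                print(t,round(d['confidence'],2),np.round(d['box']),np.percentile(g,[2,50,98],axis=0).round(3).tolist() if len(g) else '')
                b=np.round(d['box']).astype(int); cv2.putText(im,t,(b[0],b[1]),0,.35,(0,0,255),1)
    cv2.imwrite(f'pics/{n}.png',im)
E
```

```text
pics
{'t': np.float64(0.0), 'q': array([-1.322,  0.053,  1.614, -0.   ,  1.476, -0.119]), 'dq': array([ 0.001,  0.   , -0.001,  0.   ,  0.001,  0.002]), 'effort': array([ 1.0000e-03, -3.9368e+01, -3.7017e+01, -0.0000e+00,  7.0000e-03,
       -0.0000e+00]), 'tool_pos': array([ 0.225, -0.583,  0.403]), 'tool_rot': array([-3.087, -0.574,  0.   ]), 'contact_force': array([ 0.266, -0.57 ,  0.807]), 'wrist_torque': array([ 0.05 ,  0.024, -0.046]), 'grip_force': np.float64(0.0), 'opening': np.float64(0.085)} 0.1547
[[ 0.933  0.36  -0.001  0.225]
 [ 0.36  -0.933  0.002 -0.583]
 [ 0.    -0.002 -1.     0.403]
 [ 0.     0.     0.     1.   ]]
top [[0.026, -0.992, 0.124, 0.423], [-0.999, -0.028, -0.017, 0.03], [0.021, -0.123, -0.992, 1.308], [0.0, 0.0, 0.0, 1.0]]
reader 0.57 [297. 192. 373. 253.] [[0.502, -0.219, 0.035], [0.565, -0.132, 0.09], [0.634, -0.06, 0.097]]
prop 0.95 [132. 238. 204. 268.] [[0.454, 0.206, 0.007], [0.477, 0.277, 0.095], [0.499, 0.338, 0.161]]
prop 0.95 [123. 282. 181. 344.] [[0.273, 0.262, 0.002], [0.323, 0.305, 0.086], [0.394, 0.342, 0.16]]
prop 0.55 [402. 233. 428. 255.]
[... 2422 characters left out ...]
 274.] [[0.758, 0.022, 0.0], [0.798, 0.044, 0.058], [0.826, 0.171, 0.086]]
beaker 0.4 [246. 213. 279. 218.] [[0.37, 0.025, 0.002], [0.402, 0.066, 0.01], [0.434, 0.109, 0.015]]
beaker 0.26 [225. 226. 284. 269.] [[0.516, -0.203, 0.046], [0.591, -0.155, 0.092], [0.632, -0.088, 0.096]]
slide_tray 0.64 [104. 254. 172. 300.] [[0.294, -0.482, 0.001], [0.353, -0.404, 0.008], [0.423, -0.32, 0.03]]
dish 0.52 [339. 228. 362. 247.] [[0.678, 0.061, 0.0], [0.704, 0.154, 0.016], [0.771, 0.208, 0.086]]
tip_box 0.58 [174. 271. 198. 300.] [[0.5, -0.37, 0.005], [0.533, -0.35, 0.043], [0.545, -0.323, 0.063]]
marker 0.47 [248. 210. 281. 220.] [[0.368, 0.025, -0.002], [0.398, 0.071, 0.009], [0.435, 0.115, 0.015]]
```

View pics/top.png

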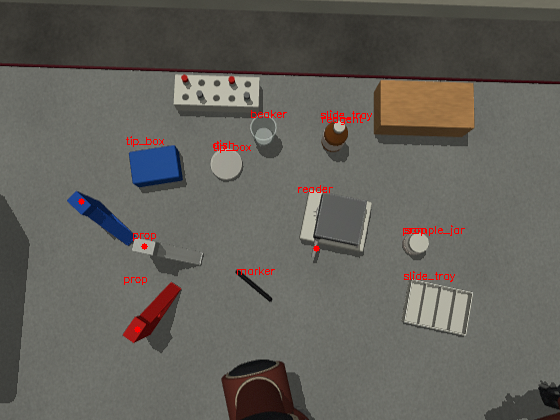

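Run:
```python
from h import *
p=shot('top'); w=cloud(p); z=w[...,2]
cv2.imwrite('pics/crop.png',cv2.resize(p['img'][185:350,60:220],(640,660))[:600])
def rect(m):
    m=cv2.morphologyEx(m.astype(np.uint8),cv2.MORPH_OPEN,np.ones((2,2)))
    n,l,s,c=cv2.connectedComponentsWithStats(m)
    for i in range(1,n):
        if s[i,4]>25:
            P=w[l==i]; r=cv2.minAreaRect((P[:,:2]*1000).astype(np.float32)); print(s[i].tolist(),np.round(r[0]),np.round(r[1]),round(r[2],1),'z',np.median(P[:,2]).round(3),'bgr',np.median(p['img'][l==i],0))
print('tops .15-.17');rect((z>.145)&(z<.17))
print('hood .088-.1');rect((z>.086)&(z<.102))
print('reader .035-.045');rect((z>.034)&(z<.046))
print('any>.006');rect(z>.008)
```

```text
tops .15-.17
[68, 192, 25, 24, 329] [573. 481.] [61. 52.] 52.6 z nan bgr [144.  70.  31.]
[133, 238, 24, 18, 312] [485. 335.] [88. 32.] 80.3 z nan bgr [158. 167. 166.]
[124, 317, 24, 26, 358] [281. 340.] [37. 99.] 44.6 z 0.157 bgr [ 23.  27. 163.]
hood .088-.1
[326, 122, 23, 23, 180] [ 785. -142.] [53. 76.] 10.7 z 0.093 bgr [16. 44. 78.]
[316, 193, 52, 52, 2001] [ 571. -151.] [120. 117.] 79.8 z nan bgr [91. 93. 92.]
[95, 212, 14, 13, 95] [547. 452.] [26. 62.] 16.2 z 0.091 bgr [74. 34. 12.]
[164, 245, 9, 14, 85] [472. 277.] [16. 38.] 51.7 z nan bgr [104. 110. 109.]
[146, 307, 14, 11, 88] [328. 305.] [28. 24.] 58.8 z 0.094 bgr [ 14.  17. 127.]
reader .035-.045
[301, 190, 22, 52, 633] [580. -76.] [ 37. 129.] 82.3 z nan bgr [170. 185. 186.]
[319, 203, 54, 49, 432] [ 565. -169.] [123. 131.] 79.8 z 0.039 bgr [101. 110. 110.]
[117, 228, 11, 10, 48] [521. 403.] [ 9. 30.] 43.9 z 0.036 bgr [94.  43.  15.5]
[188, 251, 6, 12, 51] [467. 229.] [12. 31.] 75.4 z 0.038 bgr [105. 111. 111.]
[163, 291, 11, 9, 48] [370. 278.] [28. 11.] 49.9 z 0.04 bgr [ 14.5  17.  128. ]
any>.006
[175, 75, 86, 38, 2934]
[... 879 characters left out ...]
[ 362. -368.] [ 25. 110.] 81.5 z 0.021 bgr [162. 177. 178.]
[124, 284, 57, 59, 1175] [320. 316.] [ 35. 184.] 50.6 z nan bgr [ 15.  17. 127.]
[436, 286, 8, 26, 89] [ 376. -412.] [14. 65.] 74.2 z nan bgr [161. 174. 176.]
[448, 289, 14, 44, 157] [ 347. -445.] [ 23. 110.] 76.1 z 0.021 bgr [145. 157. 158.]
[463, 292, 11, 44, 182] [ 340. -485.] [ 26. 111.] 80.0 z 0.022 bgr [105. 111. 110.]
[434, 313, 5, 17, 56] [ 320. -401.] [17. 41.] 84.5 z 0.022 bgr [162.5 175.5 176. ]
[222, 360, 86, 60, 3703] [181.  -6.] [241.  94.] 54.4 z nan bgr [19. 22. 46.]
[540, 384, 20, 26, 366] [ 190. -575.] [321.  40.] 66.4 z nan bgr [17. 17. 17.]
[539, 413, 21, 7, 75] [ 225. -398.] [ 1. 35.] 9.2 z nan bgr [17. 20. 45.]
```

The top view shows three prop-shaped candidates: blue at (81,201), red at (137,329) and bare grey aluminium at (144,246). Only the grey one fits the description. I'll check the crop while moving over to it.

View pics/crop.png

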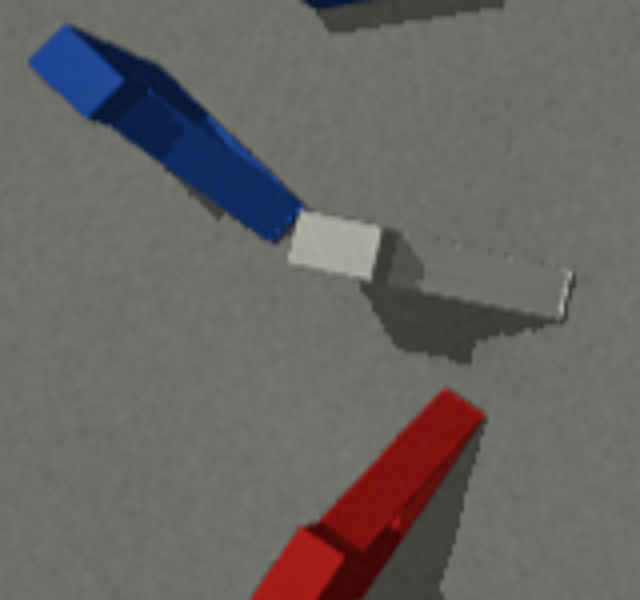

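{"name": "apply_moves", "arguments": {
  "plan": [
    [0.085, 0.39, -0.36, 0, -1.02],
    [0.085, 0.39, -0.36, 0, -1.02],
    [0.085, 0.39, -0.36, 0, -1.02],
    [0.085, 0.39, -0.36, 0, -1.02],
    [0.085, 0.39, -0.36, 0, -1.02],
    [0.085, 0.39, -0.36, 0, -1.02],
    [0.085, 0.39, -0.36, 0, -1.02],
    [0.085, 0.39, -0.36, 0, -1.02],
    [0.085, 0.39, -0.36, 0, -1.02],
    [0.085, 0.39, -0.36, 0, -1.02],
    [0.085, 0.39, -0.36, 0, -1.02],
    [0.085, 0.39, -0.36, 0, -1.02]
  ]
}}

```text
t: 2.35
tool_pos: [0.4459, -0.1326, 0.4051]
tool_rot: [2.414, 2.008, 0.001]
contact_force: [0.3, 0.1, -0.2]
opening: 0.0853
grip_force: 0.0
```

The crop confirms it: the grey block is at crop (335,243), its nose at (568,290), and the blue look-alike's nose is just behind the block.

{"name": "apply_moves", "arguments": {
  "plan": [
    [0.085, 0.35, -0.05, -0.04, 0],
    [0.085, 0.35, -0.05, -0.04, 0],
    [0.085, 0.35, -0.05, -0.04, 0],
    [0.085, 0.35, -0.05, -0.04, 0],
    [0.085, 0.35, -0.05, -0.04, 0],
    [0.085, 0.35, -0.05, -0.04, 0],
    [0.085, 0.35, -0.05, -0.04, 0],
    [0.085, 0.35, -0.05, -0.04, 0],
    [0.085, 0.35, -0.05, -0.04, 0],
    [0.085, 0.35, -0.05, -0.04, 0],
    [0.085, 0.35, -0.05, -0.04, 0]
  ]
}}

```text
t: 3.27
tool_pos: [0.4599, 0.2197, 0.4448]
tool_rot: [2.412, 2.012, -0.0]
contact_force: [0.7, -0.5, 0.6]
opening: 0.0849
grip_force: 0.0
```

Run:
```python
from h import *
o,M=T(); print(M.round(3).tolist(), o['q'].round(2))
p=shot('wrist'); w=cloud(p); z=w[...,2]
print(p['hand_eye'].round(3).tolist())
for d in eyes.tip_of('prop_grip',p)[:2]:
    c,r=map(int,d['point']); print(d['confidence'],c,r,w[r,c].round(4))
hsv=cv2.cvtColor(p['img'],cv2.COLOR_BGR2HSV); grey=hsv[...,1]<60
def rect(m):
    n,l,s,c=cv2.connectedComponentsWithStats(m.astype(np.uint8))
    for i in range(1,n):
        if s[i,4]>150:
            P=w[l==i]; r=cv2.minAreaRect((P[:,:2]*1000).astype(np.float32)); print(s[i].tolist(),np.round(r[0]),np.round(r[1]),round(r[2],1),'z',np.nanmedian(P[:,2]).round(4))
print('top');rect((z>.15)&(z<.17)&grey)
print('body');rect((z>.013)&(z<.17)&grey)
cv2.imwrite('pics/w1.png',p['img'])
```

```text
[[0.179, 0.984, -0.0, 0.46], [0.984, -0.179, -0.0, 0.22], [-0.0, 0.0, -1.0, 0.445], [0.0, 0.0, 0.0, 1.0]] [ 0.3  -0.25  1.83 -0.    1.56  0.48]
[[0.0, -0.959, -0.282, 0.07], [1.0, 0.0, 0.0, 0.0], [-0.0, -0.282, 0.959, 0.032], [0.0, 0.0, 0.0, 1.0]]
0.68 27 98 [0.3128 0.3246 0.1561]
0.58 278 60 [0.4835 0.3176 0.1564]
top
[255, 20, 50, 82, 3954] [484. 317.] [50. 32.] 79.7 z 0.1571
body
[255, 20, 50, 165, 6758] [477. 274.] [136.  32.] 79.7 z 0.1562
[465, 158, 76, 72, 3867] [714. 149.] [83. 83.] 1.7 z 0.0142
[545, 243, 15, 41, 383] [770.  58.] [44. 13.] 79.7 z 0.0228
[350, 363, 46, 43, 1242] [534. -61.] [77. 38.] 32.9 z 0.0358
```

View pics/w1.png

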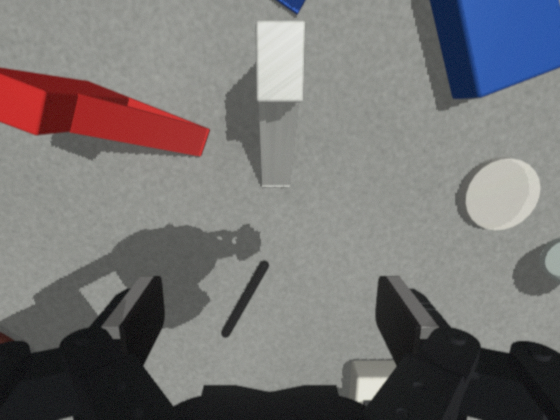

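Close view: the aluminium prop's block top is at (279,60), nose at (276,186). It stands clear of red and blue, and the tool is already aligned with it. Grasping.

{"name": "apply_moves", "arguments": {
  "plan": [
    [0.075, 0.035, 0.0065, 0, 0],
    [0.075, 0.07, 0.0065, 0, 0],
    [0.075, 0.104, 0.0065, 0, 0],
    [0.075, 0.104, 0.0065, 0.04, 0],
    [0.075, 0.104, 0.0065, 0.08, 0],
    [0.075, 0.104, 0.0065, 0.12, 0],
    [0.075, 0.104, 0.0065, 0.145, 0],
    [0.075, 0.104, 0.0065, 0.163, 0],
    [0.075, 0.104, 0.0065, 0.163, 0],
    [0.075, 0.104, 0.0065, 0.163, 0]
  ]
}}

```text
t: 4.2
tool_pos: [0.4855, 0.3183, 0.2807]
tool_rot: [-2.417, -2.006, 0.004]
contact_force: [0.2, 0.0, 1.0]
opening: 0.0752
grip_force: 0.0
```

{"name": "apply_moves", "arguments": {
  "plan": [
    [0.02, 0, 0, 0, 0],
    [0.02, 0, 0, 0, 0],
    [0.02, 0, 0, 0, 0],
    [0.02, 0, 0, 0, 0],
    [0.02, 0, 0, 0, 0],
    [0.02, 0, 0, 0, 0],
    [0.02, 0, 0, 0, 0],
    [0.02, 0, 0, 0, 0]
  ],
  "newtons": 40
}}

```text
t: 4.87
tool_pos: [0.4859, 0.3201, 0.2839]
tool_rot: [2.415, 2.009, 0.004]
contact_force: [-2.7, -0.8, 6.6]
opening: 0.0316
grip_force: 40.7
```

Run:
```python
from h import *
o,_=T(); print(o['tool_pos'].round(4),o['contact_force'].round(1))
for n in ['top','scene']:
    p=shot(n); w=cloud(p)
    # erode edges: keep pixels with small local depth variation
    z=w[...,2]; z0=np.nan_to_num(z,nan=-1).astype(np.float32)
    flat=(cv2.dilate(z0,np.ones((3,3)))-cv2.erode(z0,np.ones((3,3))))<.008
    near=(abs(w[...,0]-.568)<.12)&(abs(w[...,1]+.141)<.13)
    for nm,a,b in(('hood',.083,.103),('reader',.03,.05)):
        m=near&(z>a)&(z<b)
        k,l,s,c=cv2.connectedComponentsWithStats((m&flat).astype(np.uint8))
        for i in range(1,k):
            if s[i,4]>60:
                g=l==i; P=w[g]
                ed=cv2.dilate(g.astype(np.uint8),np.ones((3,3)))>0
                P2=w[ed&m]
                for Q in(P,P2):
                    r=cv2.minAreaRect((Q[:,:2]*1000).astype(np.float32)); print(n,nm,s[i].tolist(),np.round(r[0],1),np.round(r[1]),round(r[2],1),np.median(Q[:,2]).round(4))
    m=near&(z>.02)&(z<.07)&(w[...,0]<.51)&(w[...,1]>-.13)
    Q=w[m]; print('pin?',len(Q),Q.min(0).round(3) if len(Q) else '',Q.max(0).round(3) if len(Q) else '',Q.mean(0).round(4) if len(Q) else '')
    for d in eyes.tip_of('hood_pin',p)[:1]: print('pin',d['confidence'],d['point'],w[int(d['point'][1]),int(d['point'][0])].round(3))
    # candidate model
    for yaw,o3 in((-10.2,(.568,-.141)),):
        Rz=R.from_euler('z',yaw,degrees=True).as_matrix()
        for q in [(-65,-82.5,40),(-65,82.5,40),(65,82.5,40),(65,-82.5,40),(-55,-60,93),(-55,50,93),(55,50,93),(55,-60,93),(-85,40,53),(-105,40,53)]:
            u=proj(p,Rz@np.array(q)/1000+np.array([*o3,0])); cv2.circle(p['img'],tuple(np.round(u).astype(int)),1,(0,0,255),-1)
    u=np.round(proj(p,np.array([.55,-.13,.05]))).astype(int)
    cv2.imwrite(f'pics/r_{n}.png',cv2.resize(p['img'][u[1]-50:u[1]+50,u[0]-60:u[0]+60],(600,500),interpolation=cv2.INTER_CUBIC))
a,b=cv2.imread('pics/r_top.png'),cv2.imread('pics/r_scene.png'); cv2.imwrite('pics/r.png',cv2.resize(np.hstack([a,b]),(800,333)))
```

```text
[0.4859 0.3201 0.2839] [-2.7 -0.8  6.6]
top hood [316, 194, 50, 49, 1332] [ 569.5 -143.2] [105. 105.] 79.5 0.0926
top hood [316, 194, 50, 49, 1332] [ 569.8 -143.3] [110. 111.] 79.9 0.0925
top reader [301, 191, 19, 49, 303] [581.3 -73. ] [ 29. 122.] 82.0 0.04
top reader [301, 191, 19, 49, 303] [581.6 -73.2] [ 35. 129.] 82.0 0.0399
pin? 68 [ 0.475 -0.13   0.02 ] [ 0.51  -0.076  0.058] [ 0.4948 -0.0899  0.0489]
pin 0.56 [316.3, 248.9] [ 0.496 -0.088  0.052]
scene hood [228, 228, 50, 30, 795] [ 571.7 -144.4] [106. 108.] 79.2 0.0932
scene hood [228, 228, 50, 30, 795] [ 570.9 -141. ] [114. 117.] 79.7 0.0931
scene reader [222, 251, 67, 28, 346] [ 576.4 -140.8] [158. 120.] 79.0 0.041
scene reader [222, 251, 67, 28, 346] [ 575.1 -138.7] [166. 127.] 77.9 0.0408
pin? 1 [ 0.475 -0.079  0.053] [ 0.475 -0.079  0.053] [ 0.4748 -0.0793  0.0529]
pin 0.58 [248.2, 234.2] [ 0.535 -0.124  0.092]
```

View pics/r.png

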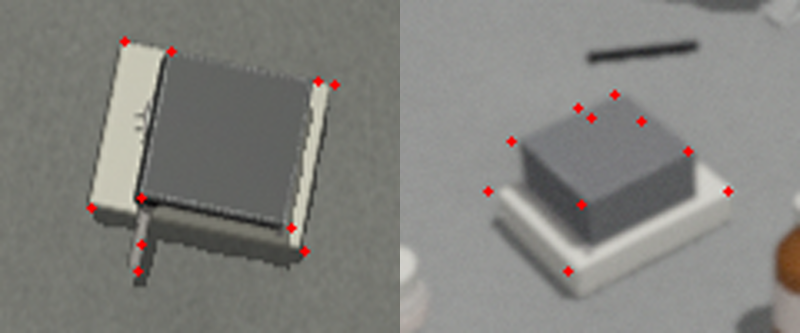

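The model fits the top view. The hood's rectangle gives a reader origin of about (0.571, -0.139) and a yaw of -10.2°. The pin is at about (140,245) in the composite. Carrying the prop to the line now, a few mm up.

{"name": "apply_moves", "arguments": {
  "plan": [
    [0.02, 0, 0, -0.004, 0],
    [0.02, -0.02, 0, -0.005, 0],
    [0.02, -0.045, 0.005, -0.005, 0],
    [0.02, -0.075, 0.02, -0.005, 0],
    [0.02, -0.105, 0.035, -0.005, 0],
    [0.02, -0.135, 0.05, -0.005, 0],
    [0.02, -0.165, 0.065, -0.005, 0],
    [0.02, -0.195, 0.08, -0.005, 0],
    [0.02, -0.225, 0.081, -0.005, 0],
    [0.02, -0.25, 0.081, -0.005, 0],
    [0.02, -0.26, 0.081, -0.005, 0],
    [0.02, -0.26, 0.081, -0.005, 0]
  ]
}}

```text
t: 6.07
tool_pos: [0.5167, 0.0475, 0.2849]
tool_rot: [-2.417, -2.005, 0.005]
contact_force: [0.1, 0.3, -6.5]
opening: 0.0314
grip_force: 41.8
```

```bash
cat >> h.py <<'E'
O=np.array([.571,-.1395,0]); Y=np.deg2rad(-10.2); RR=R.from_euler('z',Y).as_matrix()
def rd(X): return RR.T@(np.asarray(X)-O)
E
python3 - <<'E'
from h import *
o,M=T(); print('tool in reader',rd(o['tool_pos']).round(4),'yaw',np.rad2deg(np.arctan2(M[1,0],M[0,0])).round(2),o['contact_force'].round(1),o['opening'])
p=shot('wrist'); w=cloud(p); z=w[...,2]; hsv=cv2.cvtColor(p['img'],cv2.COLOR_BGR2HSV)
p=shot('top'); w=cloud(p); z=w[...,2]
q=(w-O)@RR
m=(abs(q[...,0]+.084)<.04)&(q[...,1]>0.02)&(q[...,1]<.2)&(z>.012)&(z<.17)
for lo in np.arange(.02,.13,.012):
    g=m&(abs(q[...,1]-lo)<.006); 
    if g.sum()>3: print(round(lo,3),g.sum(),np.percentile(q[g][:,0],[3,50,97]).round(3),np.median(z[g]).round(3))
v=cv2.resize(p['img'][150:290,200:400],(800,560)); cv2.imwrite('pics/t2.png',v)
E
```

```text
tool in reader [-0.0865  0.1744  0.2849] yaw 79.35 [ 0.1  0.3 -6.5] 0.03135443553214868
0.02 28 [-0.065 -0.055 -0.046] 0.062
0.032 60 [-0.094 -0.056 -0.046] 0.057
0.044 108 [-0.104 -0.065 -0.046] 0.054
0.056 56 [-0.082 -0.055 -0.045] 0.04
0.068 96 [-0.103 -0.075 -0.046] 0.025
0.08 94 [-0.103 -0.079 -0.046] 0.036
0.092 58 [-0.104 -0.088 -0.073] 0.048
0.104 10 [-0.102 -0.09  -0.084] 0.059
0.128 10 [-0.103 -0.1   -0.091] 0.093
```

View pics/t2.png

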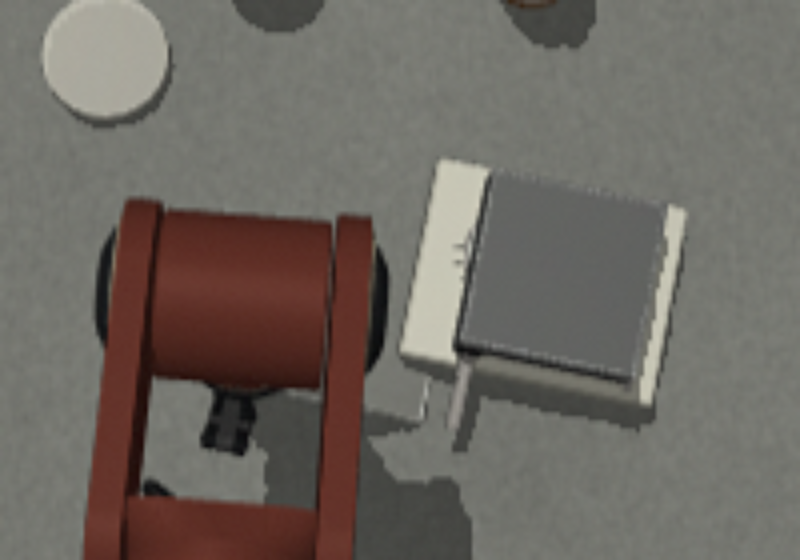

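The nose, at crop (425,400), is in line and just short of the pin at (460,405). Pushing slowly now.

{"name": "apply_moves", "arguments": {
  "plan": [
    [0.02, -0.008, 0.001, 0, -0.006],
    [0.02, -0.016, 0.002, 0, -0.006],
    [0.02, -0.023, 0.002, 0, -0.006],
    [0.02, -0.03, 0.002, 0, -0.006],
    [0.02, -0.036, 0.002, 0, -0.006],
    [0.02, -0.041, 0.002, 0, -0.006],
    [0.02, -0.046, 0.002, 0, -0.006],
    [0.02, -0.051, 0.002, 0, -0.006],
    [0.02, -0.056, 0.002, 0, -0.006],
    [0.02, -0.061, 0.002, 0, -0.006],
    [0.02, -0.066, 0.002, 0, -0.006],
    [0.02, -0.071, 0.002, 0, -0.006]
  ]
}}

```text
t: 7.17
tool_pos: [0.5067, -0.0213, 0.2867]
tool_rot: [-2.409, -2.016, 0.0]
contact_force: [0.4, 0.7, -8.0]
opening: 0.0314
grip_force: 41.5
```

```bash
cat > s.py <<'E'
from h import *
o,M=T(); print('tool in reader',rd(o['tool_pos']).round(4),'yaw',np.rad2deg(np.arctan2(M[1,0],M[0,0])).round(2),'F reader',(RR.T@o['contact_force']).round(1),o['wrist_torque'].round(2),o['opening'].round(4),o['q'].round(2))
E
python3 s.py
```

```text
Traceback (most recent call last):
  File "s.py", line 2, in <module>
    o,M=T(); print('tool in reader',rd(o['tool_pos']).round(4),'yaw',np.rad2deg(np.arctan2(M[1,0],M[0,0])).round(2),'F reader',(RR.T@o['contact_force']).round(1),o['wrist_torque'].round(2),o['opening'].round(4),o['q'].round(2))
                                                                                                                                                                                             ^^^^^^^^^^^^^^^^^^
AttributeError: 'float' object has no attribute 'round'
```

{"name": "apply_moves", "arguments": {
  "plan": [
    [0.02, -0.005, 0, 0, 0],
    [0.02, -0.01, 0, 0, 0],
    [0.02, -0.015, 0, 0, 0],
    [0.02, -0.02, 0, 0, 0],
    [0.02, -0.025, 0, 0, 0],
    [0.02, -0.03, 0, 0, 0],
    [0.02, -0.035, 0, 0, 0],
    [0.02, -0.04, 0, 0, 0],
    [0.02, -0.045, 0, 0, 0],
    [0.02, -0.05, 0, 0, 0],
    [0.02, -0.055, 0, 0, 0],
    [0.02, -0.06, 0, 0, 0]
  ]
}}

```text
t: 8.17
tool_pos: [0.4961, -0.0804, 0.2867]
tool_rot: [-2.409, -2.016, 0.0]
contact_force: [0.4, 0.6, -8.1]
opening: 0.0318
grip_force: 41.6
```

```bash
sed -i "s/o\['opening'\].round(4)/o['opening']/" s.py; python3 s.py
```

```text
tool in reader [-0.0842  0.0449  0.2867] yaw 79.86 F reader [ 0.3  0.7 -8.1] [ 0.27 -0.01 -0.02] 0.031773333826618545 [-0.31 -0.14  2.   -0.    1.28 -0.13]
```

Run:
```python
from h import *
p=shot('scene'); cv2.imwrite('pics/s3.png',cv2.resize(p['img'][160:320,170:370],(750,600)))
```

```text
(no output)
```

View pics/s3.png

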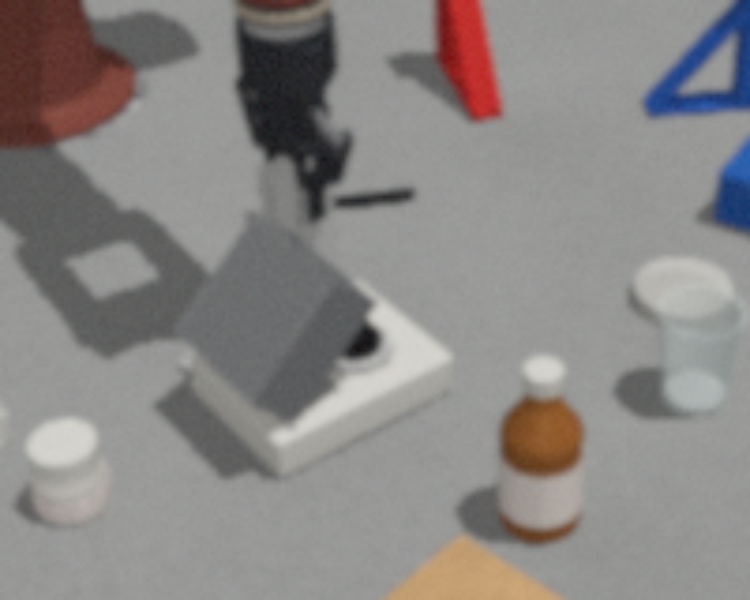

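The hood is riding up, at about 0.7 rad, and the knob shows at crop (365,345). Continuing.

{"name": "apply_moves", "arguments": {
  "plan": [
    [0.02, -0.004, 0, 0, 0],
    [0.02, -0.009, 0, 0, 0],
    [0.02, -0.013, 0, 0, 0],
    [0.02, -0.018, 0, 0, 0],
    [0.02, -0.022, 0, 0, 0],
    [0.02, -0.027, 0, 0, 0],
    [0.02, -0.031, 0, 0, 0],
    [0.02, -0.036, 0, 0, 0],
    [0.02, -0.04, 0, 0, 0],
    [0.02, -0.045, 0, 0, 0],
    [0.02, -0.05, 0, 0, 0],
    [0.02, -0.054, 0, 0, 0]
  ]
}}

```text
t: 9.22
tool_pos: [0.4867, -0.1337, 0.2868]
tool_rot: [2.409, 2.016, -0.0]
contact_force: [-0.2, 0.1, -8.0]
opening: 0.0318
grip_force: 41.7
```

{"name": "apply_moves", "arguments": {
  "plan": [
    [0.02, -0.004, 0, 0, 0],
    [0.02, -0.008, 0, 0, 0],
    [0.02, -0.012, 0, 0, 0],
    [0.02, -0.016, 0, 0, 0],
    [0.02, -0.02, 0, 0, 0],
    [0.02, -0.024, 0, 0, 0],
    [0.02, -0.027, 0, 0, 0],
    [0.02, -0.03, 0, 0, 0],
    [0.02, -0.03, 0, 0, 0],
    [0.02, -0.03, 0, 0, 0]
  ]
}}

```text
t: 10.05
tool_pos: [0.4815, -0.1628, 0.2868]
tool_rot: [2.409, 2.016, 0.0]
contact_force: [-0.5, 1.1, -7.1]
opening: 0.0315
grip_force: 41.7
```

```bash
python3 s.py
python3 - <<'E'
from h import *
p=shot('scene'); w=cloud(p); q=(w-O)@RR
m=(abs(q[...,0])<.05)&(q[...,1]<-.03)&(q[...,1]>-.16)&(q[...,2]>.06)&(q[...,2]<.2)
for k in np.arange(.07,.17,.01):
    g=q[m&(abs(q[...,2]-k)<.005)]; 
    if len(g)>3: print(k.round(2),len(g),np.percentile(g[:,1],[5,50,95]).round(3))
cv2.imwrite('pics/s4.png',cv2.resize(p['img'][160:320,170:370],(750,600)))
E
```

```text
tool in reader [-0.084  -0.0388  0.2868] yaw 79.84 F reader [-0.7  1.  -7.1] [ 0.17 -0.01  0.01] 0.031536761546760606 [-0.47 -0.13  1.99  0.    1.28 -0.3 ]
0.07 40 [-0.111 -0.11  -0.107]
0.08 38 [-0.112 -0.111 -0.11 ]
0.09 39 [-0.113 -0.112 -0.11 ]
0.1 43 [-0.113 -0.112 -0.111]
0.11 41 [-0.114 -0.112 -0.112]
0.12 40 [-0.114 -0.113 -0.112]
0.13 46 [-0.115 -0.114 -0.112]
0.14 48 [-0.115 -0.114 -0.113]
0.15 456 [-0.113 -0.089 -0.065]
0.16 4 [-0.049 -0.042 -0.033]
```

View pics/s4.png

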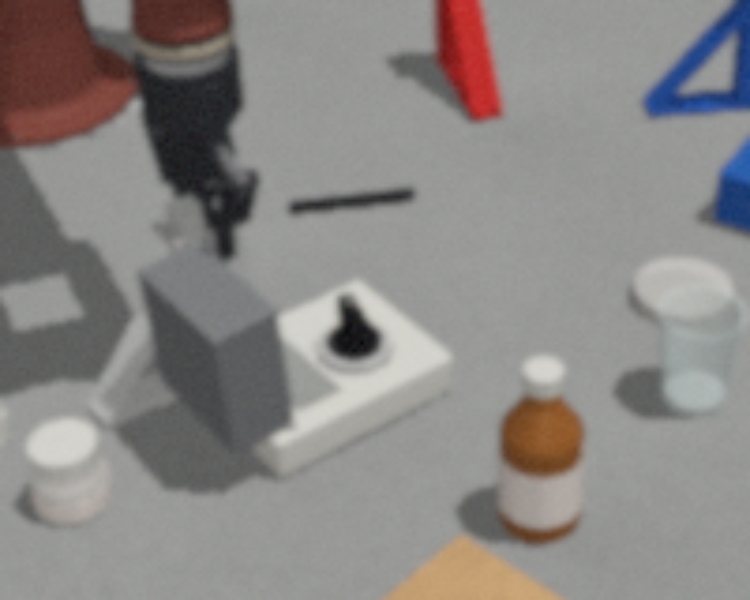

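The hood is upright at about 1.6 rad and the prop's nose, at (100,410), is clear of the jar. Setting the prop down.

{"name": "apply_moves", "arguments": {
  "plan": [
    [0.02, 0, 0, 0.001, 0],
    [0.02, 0, 0, 0.002, 0],
    [0.02, 0, 0, 0.003, 0],
    [0.02, 0, 0, 0.004, 0],
    [0.02, 0, 0, 0.004, 0],
    [0.02, 0, 0, 0.004, 0]
  ]
}}

```text
t: 10.6
tool_pos: [0.4821, -0.1621, 0.2847]
tool_rot: [2.409, 2.016, 0.003]
contact_force: [-2.1, 7.0, 2.9]
opening: 0.0314
grip_force: 43.1
```

{"name": "apply_moves", "arguments": {
  "plan": [
    [0.03, 0, 0, -0.001, 0],
    [0.05, 0, 0, -0.001, 0],
    [0.05, 0, 0, -0.001, 0],
    [0.05, 0, 0, -0.001, 0],
    [0.05, 0, 0, -0.001, 0]
  ],
  "newtons": 20
}}

```text
t: 11.02
tool_pos: [0.4818, -0.1629, 0.2845]
tool_rot: [2.408, 2.015, 0.001]
contact_force: [-0.3, 0.4, -0.2]
opening: 0.0499
grip_force: 0.0
```

```bash
python3 s.py
python3 - <<'E'
from h import *
p=shot('scene'); w=cloud(p); q=(w-O)@RR
m=(abs(q[...,0])<.05)&(q[...,1]<-.03)&(q[...,1]>-.16)&(q[...,2]>.06)&(q[...,2]<.2)
for k in (.07,.1,.13,.15):
    g=q[m&(abs(q[...,2]-k)<.005)]; 
    if len(g)>3: print(k,len(g),np.percentile(g[:,1],[5,50,95]).round(3))
E
```

```text
tool in reader [-0.0836 -0.0389  0.2845] yaw 79.86 F reader [-0.3  0.3 -0.2] [-0.   -0.01  0.01] 0.049871199047592414 [-0.47 -0.12  1.99 -0.    1.27 -0.3 ]
0.07 42 [-0.111 -0.11  -0.109]
0.1 44 [-0.112 -0.111 -0.11 ]
0.13 63 [-0.113 -0.112 -0.036]
0.15 460 [-0.112 -0.088 -0.064]
```

Released, and the hood holds. Rising and swinging round above the knob.

{"name": "apply_moves", "arguments": {
  "plan": [
    [0.06, 0, 0, -0.03, 0],
    [0.06, 0, 0, -0.065, 0],
    [0.06, 0, 0, -0.1, 0],
    [0.06, 0, 0, -0.135, 0],
    [0.085, 0, 0.01, -0.15, -0.12],
    [0.085, 0.02, 0.04, -0.15, -0.24],
    [0.085, 0.04, 0.07, -0.15, -0.36],
    [0.085, 0.064, 0.096, -0.15, -0.48],
    [0.085, 0.064, 0.096, -0.15, -0.6],
    [0.085, 0.064, 0.096, -0.15, -0.72],
    [0.085, 0.064, 0.096, -0.15, -0.84],
    [0.085, 0.064, 0.096, -0.15, -0.96]
  ]
}}

```text
t: 12.07
tool_pos: [0.5876, -0.1164, 0.4335]
tool_rot: [-1.196, -2.905, 0.0]
contact_force: [-0.2, -0.6, 0.5]
opening: 0.085
grip_force: 0.0
```

{"name": "apply_moves", "arguments": {
  "plan": [
    [0.085, 0, 0, 0, -0.12],
    [0.085, 0, 0, 0, -0.24],
    [0.085, 0, 0, 0, -0.36],
    [0.085, 0, 0, 0, -0.48],
    [0.085, 0, 0, 0, -0.6],
    [0.085, 0, 0, 0, -0.61],
    [0.085, 0, 0, 0, -0.61]
  ]
}}

```text
t: 12.65
tool_pos: [0.5873, -0.1166, 0.4337]
tool_rot: [0.283, 3.129, -0.0]
contact_force: [-0.4, 0.7, -0.3]
opening: 0.085
grip_force: 0.0
```

```bash
python3 s.py
python3 - <<'E'
from h import *
p=shot('wrist'); w=cloud(p); q=(w-O)@RR
for t in ['knob_grip','stop']:
  for d in eyes.tip_of('knob_grip',p)[:1]: print('tip',d['confidence'],np.round(d['point']),q[int(d['point'][1]),int(d['point'][0])].round(4))
  break
near=(abs(q[...,0]-.012)<.045)&(abs(q[...,1]-.025)<.045)
m=near&(q[...,2]>.07)&(q[...,2]<.095)
k,l,s,c=cv2.connectedComponentsWithStats(m.astype(np.uint8))
for i in range(1,k):
    if s[i,4]>60:
        P=q[l==i]; r=cv2.minAreaRect((P[:,:2]*1000).astype(np.float32)); print('bar',s[i].tolist(),np.round(r[0],1),np.round(r[1],1),round(r[2],1),np.median(P[:,2]).round(4))
        P=P[:,:2]-P[:,:2].mean(0); e,v=np.linalg.eigh(P.T@P); a=v[:,1]; print('pca yaw in reader',np.rad2deg(np.arctan2(a[1],a[0])).round(1))
cv2.imwrite('pics/k1.png',p['img'])
E
```

```text
tool in reader [0.012  0.0254 0.4337] yaw 169.66 F reader [-0.5  0.6 -0.3] [-0.   -0.05 -0.04] 0.08498413175359654 [-0.32 -0.02  1.64 -0.    1.52 -1.71]
tip 0.67 [270. 189.] [0.0095 0.0241 0.0843]
bar [260, 166, 25, 48, 726] [11.8 25.8] [14.1 41.9] 75.7 0.0828
pca yaw in reader 165.8
```

View pics/k1.png

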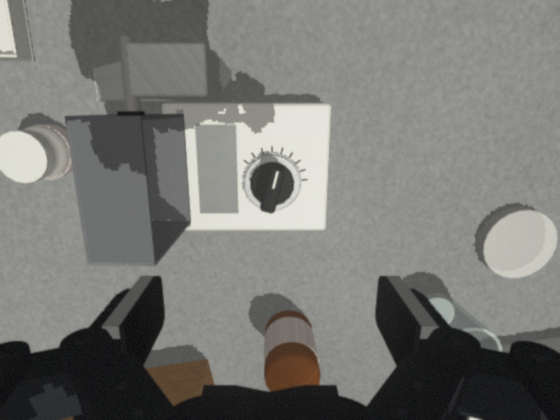

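The bar is centred at reader (12,26) mm, 0.25 rad clockwise of the reader's x. It shows at image (272,188) with the hood open to its left. Aligning and descending.

{"name": "apply_moves", "arguments": {
  "plan": [
    [0.05, 0, 0, 0.035, 0.1],
    [0.05, 0, 0, 0.07, 0.2],
    [0.05, 0, 0, 0.105, 0.245],
    [0.05, 0, 0, 0.14, 0.245],
    [0.05, 0, 0, 0.17, 0.245],
    [0.05, 0, 0, 0.19, 0.245],
    [0.05, 0, 0, 0.2, 0.245],
    [0.05, 0, 0, 0.2, 0.245],
    [0.05, 0, 0, 0.2, 0.245]
  ]
}}

```text
t: 13.5
tool_pos: [0.5876, -0.1166, 0.2343]
tool_rot: [0.66, 3.071, -0.0]
contact_force: [0.4, 0.8, 0.4]
opening: 0.0496
grip_force: 0.0
```

```bash
python3 s.py
```

```text
tool in reader [0.0123 0.0255 0.2343] yaw 155.74 F reader [0.3 0.9 0.4] [ 0.01 -0.03  0.05] 0.04957612387841601 [-0.32  0.15  1.8  -0.    1.18 -1.47]
```

{"name": "apply_moves", "arguments": {
  "plan": [
    [0.005, 0, 0, 0, 0],
    [0.005, 0, 0, 0, 0],
    [0.005, 0, 0, 0, 0],
    [0.005, 0, 0, 0, 0],
    [0.005, 0, 0, 0, 0],
    [0.005, 0, 0, 0, 0],
    [0.005, 0, 0, 0, 0]
  ],
  "newtons": 30
}}

```text
t: 14.08
tool_pos: [0.5884, -0.116, 0.2361]
tool_rot: [0.659, 3.067, 0.003]
contact_force: [2.2, 5.2, 6.3]
opening: 0.0134
grip_force: 33.2
```

```bash
python3 s.py
```

```text
tool in reader [0.013  0.0262 0.2361] yaw 155.77 F reader [1.2 5.5 6.3] [ 0.79 -0.29 -0.07] 0.013401956211817122 [-0.32  0.15  1.8   0.    1.18 -1.47]
```

{"name": "apply_moves", "arguments": {
  "plan": [
    [0.005, 0, 0.001, -0.002, 0.07],
    [0.005, 0, 0.001, -0.002, 0.14],
    [0.005, 0, 0.001, -0.002, 0.21],
    [0.005, 0, 0.001, -0.002, 0.28],
    [0.005, 0, 0.001, -0.002, 0.35],
    [0.005, 0, 0.001, -0.002, 0.42],
    [0.005, 0, 0.001, -0.002, 0.49],
    [0.005, 0, 0.001, -0.002, 0.56],
    [0.005, 0, 0.001, -0.002, 0.63],
    [0.005, 0, 0.001, -0.002, 0.7],
    [0.005, 0, 0.001, -0.002, 0.76],
    [0.005, 0, 0.001, -0.002, 0.8]
  ]
}}

```text
t: 15.08
tool_pos: [0.5877, -0.1163, 0.2362]
tool_rot: [1.805, 2.569, -0.003]
contact_force: [0.9, -1.6, -0.2]
opening: 0.0132
grip_force: 32.4
```

```bash
python3 s.py
```

```text
tool in reader [0.0124 0.0258 0.2362] yaw 109.81 F reader [ 1.2 -1.4 -0.2] [-0.39  0.02  0.02] 0.013248308847945093 [-0.32  0.15  1.8  -0.    1.19 -0.66]
```

{"name": "apply_moves", "arguments": {
  "plan": [
    [0.005, 0, 0, 0, 0.02],
    [0.005, 0, 0, 0, 0.04],
    [0.005, 0, 0, 0, 0.06],
    [0.005, 0, 0, 0, 0.08],
    [0.005, 0, 0, 0, 0.08]
  ]
}}

```text
t: 15.5
tool_pos: [0.5877, -0.1162, 0.2362]
tool_rot: [1.905, 2.496, -0.002]
contact_force: [-0.4, -5.8, 2.2]
opening: 0.0131
grip_force: 32.7
```

```bash
python3 s.py
```

```text
tool in reader [0.0123 0.0258 0.2362] yaw 105.29 F reader [ 0.7 -5.8  2.2] [-1.05  0.31  0.04] 0.013132734402583631 [-0.32  0.15  1.8  -0.    1.19 -0.59]
```

{"name": "apply_moves", "arguments": {
  "plan": [
    [0.005, -0.001, -0.0005, 0, 0.015],
    [0.005, -0.002, -0.001, 0, 0.03],
    [0.005, -0.002, -0.001, 0, 0.04],
    [0.005, -0.002, -0.001, 0, 0.04]
  ]
}}

```text
t: 15.83
tool_pos: [0.5875, -0.1172, 0.2361]
tool_rot: [-1.955, -2.459, -0.003]
contact_force: [0.1, 2.7, 4.1]
opening: 0.0133
grip_force: 33.0
```

```bash
python3 s.py
```

```text
tool in reader [0.0123 0.0248 0.2361] yaw 103.03 F reader [-0.3  2.6  4.1] [0.34 0.02 0.01] 0.01331365912448305 [-0.32  0.15  1.8   0.    1.19 -0.55]
```

{"name": "apply_moves", "arguments": {
  "plan": [
    [0.005, 0, 0, 0, 0.01],
    [0.005, 0, 0, 0, 0.02],
    [0.005, 0, 0, 0, 0.03],
    [0.005, 0, 0, 0, 0.03]
  ]
}}

```text
t: 16.17
tool_pos: [0.5874, -0.1173, 0.2361]
tool_rot: [-1.992, -2.429, -0.002]
contact_force: [-0.1, 3.8, 5.5]
opening: 0.0133
grip_force: 33.2
```

```bash
python3 s.py
```

```text
tool in reader [0.0122 0.0248 0.2361] yaw 101.3 F reader [-0.8  3.7  5.5] [0.59 0.09 0.04] 0.01330642788661984 [-0.32  0.15  1.8   0.    1.19 -0.52]
```

{"name": "apply_moves", "arguments": {
  "plan": [
    [0.005, 0, 0, -0.001, 0.01],
    [0.005, 0, 0, -0.002, 0.02],
    [0.005, 0, 0, -0.002, 0.03],
    [0.005, 0, 0, -0.002, 0.03]
  ]
}}

```text
t: 16.5
tool_pos: [0.5871, -0.1173, 0.2363]
tool_rot: [-2.029, -2.399, -0.003]
contact_force: [4.0, 2.9, -3.9]
opening: 0.0133
grip_force: 32.0
```

```bash
python3 s.py
```

```text
tool in reader [0.012  0.0247 0.2363] yaw 99.55 F reader [ 3.4  3.6 -3.9] [ 0.52 -0.83  0.  ] 0.013260238308805421 [-0.32  0.15  1.8   0.    1.19 -0.49]
```

{"name": "apply_moves", "arguments": {
  "plan": [
    [0.005, 0, 0, 0.001, 0.01],
    [0.005, 0, 0, 0.001, 0.02],
    [0.005, 0, 0, 0.001, 0.03],
    [0.005, 0, 0, 0.001, 0.03]
  ]
}}

```text
t: 16.83
tool_pos: [0.5872, -0.1173, 0.2362]
tool_rot: [-2.064, -2.368, -0.002]
contact_force: [2.9, 4.6, -0.2]
opening: 0.0134
grip_force: 32.4
```

```bash
python3 s.py
```

```text
tool in reader [0.012  0.0248 0.2362] yaw 97.84 F reader [ 2.1  5.  -0.2] [ 0.76 -0.49  0.03] 0.01339230106019619 [-0.32  0.15  1.8   0.    1.19 -0.46]
```

{"name": "apply_moves", "arguments": {
  "plan": [
    [0.005, 0, 0, 0, 0.01],
    [0.005, 0, 0, 0, 0.02],
    [0.005, 0, 0, 0, 0.03],
    [0.005, 0, 0, 0, 0.03]
  ]
}}

```text
t: 17.17
tool_pos: [0.5872, -0.1173, 0.2362]
tool_rot: [-2.099, -2.336, -0.002]
contact_force: [3.1, 4.5, -1.0]
opening: 0.013
grip_force: 32.4
```

```bash
python3 s.py
```

```text
tool in reader [0.012  0.0247 0.2362] yaw 96.12 F reader [ 2.2  5.  -1. ] [ 0.74 -0.4   0.05] 0.012970412840968852 [-0.32  0.15  1.8   0.    1.19 -0.43]
```

{"name": "apply_moves", "arguments": {
  "plan": [
    [0.005, 0, 0, 0, 0.01],
    [0.005, 0, 0, 0, 0.02],
    [0.005, 0, 0, 0, 0.02]
  ]
}}

```text
t: 17.42
tool_pos: [0.5872, -0.1173, 0.2362]
tool_rot: [-2.122, -2.316, -0.002]
contact_force: [3.9, 4.4, -0.2]
opening: 0.0136
grip_force: 32.5
```

```bash
python3 s.py
```

```text
tool in reader [0.012  0.0247 0.2362] yaw 95.01 F reader [ 3.   5.1 -0.2] [ 0.73 -0.38  0.16] 0.013572481451372211 [-0.32  0.15  1.8   0.    1.19 -0.41]
```

Torque is rising, so this is the stop. Pressing a little further and holding.

{"name": "apply_moves", "arguments": {
  "plan": [
    [0.005, 0, 0, 0, 0.01],
    [0.005, 0, 0, 0, 0.02],
    [0.005, 0, 0, 0, 0.02],
    [0.005, 0, 0, 0, 0.02]
  ]
}}

```text
t: 17.75
tool_pos: [0.5872, -0.1172, 0.2362]
tool_rot: [-2.144, -2.295, -0.001]
contact_force: [3.1, 4.7, 0.1]
opening: 0.0135
grip_force: 32.6
```

```bash
python3 s.py;python3 s.py
```

```text
tool in reader [0.012  0.0248 0.2362] yaw 93.91 F reader [2.2 5.2 0.1] [ 0.8  -0.32  0.32] 0.013490789975564849 [-0.32  0.15  1.8   0.    1.19 -0.39]
tool in reader [0.012  0.0248 0.2362] yaw 93.91 F reader [2.2 5.2 0.1] [ 0.8  -0.32  0.32] 0.013490789975564849 [-0.32  0.15  1.8   0.    1.19 -0.39]
```

{"name": "apply_moves", "arguments": {
  "plan": [
    [0.005, 0, 0, 0, 0.008],
    [0.005, 0, 0, 0, 0.015],
    [0.005, 0, 0, 0, 0.015],
    [0.005, 0, 0, 0, 0.015],
    [0.005, 0, 0, 0, 0.015],
    [0.005, 0, 0, 0, 0.015],
    [0.005, 0, 0, 0, 0.015],
    [0.005, 0, 0, 0, 0.015]
  ]
}}

```text
t: 18.42
tool_pos: [0.5872, -0.1172, 0.2362]
tool_rot: [-2.16, -2.28, -0.001]
contact_force: [2.5, 3.7, 0.1]
opening: 0.0134
grip_force: 32.8
```

```bash
python3 s.py
```

```text
tool in reader [0.012  0.0248 0.2362] yaw 93.07 F reader [1.8 4.1 0.1] [ 0.82 -0.35  0.48] 0.013367237102624044 [-0.32  0.15  1.8   0.    1.19 -0.38]
```

Held firmly at 0.48 N m. Easing off, releasing and retreating upward.

{"name": "apply_moves", "arguments": {
  "plan": [
    [0.005, 0, 0, 0, -0.015],
    [0.005, 0, 0, 0, -0.03],
    [0.005, 0, 0, 0, -0.035],
    [0.04, 0, 0, 0, -0.035],
    [0.04, 0, 0, 0, -0.035],
    [0.04, 0, 0, 0, -0.035],
    [0.04, 0, 0, -0.02, -0.035],
    [0.04, 0, 0, -0.055, -0.035],
    [0.04, 0, 0, -0.09, -0.035],
    [0.04, 0, 0, -0.125, -0.035],
    [0.04, 0, 0, -0.16, -0.035],
    [0.04, 0, 0, -0.2, -0.035]
  ]
}}

```text
t: 19.42
tool_pos: [0.5866, -0.118, 0.437]
tool_rot: [-2.121, -2.315, 0.003]
contact_force: [1.0, -0.2, 0.0]
opening: 0.04
grip_force: 0.0
```

{"name": "apply_moves", "arguments": {
  "plan": [
    [0.04, 0, 0, 0, 0],
    [0.04, 0, 0, 0, 0],
    [0.04, 0, 0, 0, 0],
    [0.04, 0, 0, 0, 0]
  ]
}}

```text
t: 19.75
tool_pos: [0.5868, -0.1179, 0.4343]
tool_rot: [-2.12, -2.314, 0.003]
contact_force: [-0.7, 0.0, -0.7]
opening: 0.0399
grip_force: 0.0
```

```bash
python3 s.py
python3 - <<'E'
from h import *
p=shot('wrist'); w=cloud(p); q=(w-O)@RR
m=(abs(q[...,0]-.012)<.04)&(abs(q[...,1]-.025)<.04)&(q[...,2]>.07)&(q[...,2]<.095)
P=q[m][:,:2]; print('bar',(cv2.minAreaRect((P*1000).astype(np.float32)))); P=P-P.mean(0); e,v=np.linalg.eigh(P.T@P); print('bar cw rad',np.arctan2(-v[1,1],v[0,1])%np.pi)
s=shot('scene')
cv2.imwrite('pics/f.png',cv2.resize(np.hstack([p['img'],cv2.resize(s['img'][160:320,170:370],(525,420))]),(800,310)))
E
```

```text
tool in reader [0.0117 0.0241 0.4343] yaw 95.02 F reader [-0.7 -0.1 -0.7] [ 0.05 -0.02 -0.05] 0.0398550628354286 [-0.32 -0.02  1.64 -0.    1.53 -0.41]
bar ((11.508045196533203, 25.76071548461914), (13.725282669067383, 41.862491607666016), 15.414043426513672)
bar cw rad 1.2834228517949653
```

View pics/f.png

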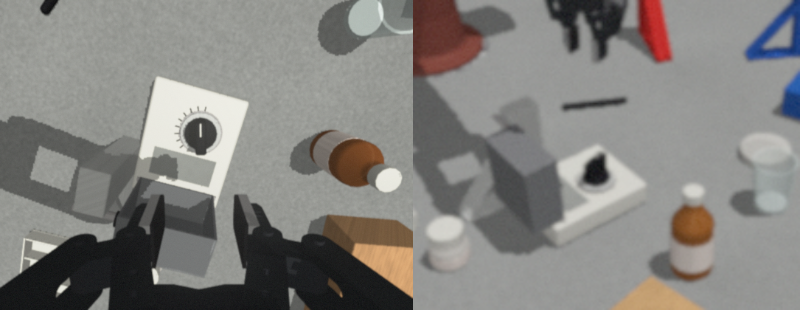

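The knob, at (200,132), is left at 1.28 rad. The hood stands upright on the prop (scene half, around (520,180)) and the arm is clear.

```bash
python3 -c "
from station import ctrl; print(ctrl.finish_job())"
```

```text
the job is handed in; nothing more can be done
None
```

I handed the job in at about 20 s on the robot's clock. The hood stands upright on the released aluminium prop, and the knob was held at its stop with about 0.48 N m and left at 1.28 rad clockwise. I saw nothing else disturbed; the verdict was not shown.

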